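# Inspect the orange vial under a loupe at its focal height

### The arm

A 7-joint arm with a two-finger parallel gripper is mounted at the origin on the work surface. World frame = base frame: x ahead of the robot, y to its left, z up, the work surface at z = 0. Lengths are in m, angles in rad, forces in N, time in s.
With the tool pointing down it reaches from about 0.425 to 0.925 m from the base axis. Payload 6.8 kg.
Tool frame: the origin (TCP) lies at the very end of the fingers, on their centre line; the grasp point (between the pads) lies 19 mm behind it (r.tcp_to_grasp is the distance from the TCP to the grasp point, in m); z points along the fingers, y is the line along which they close (so a half turn about z gives the same grasp; the last joint's range is limited). The gripper opens to 85 mm and grips with 20 to 120 N. Pads are 22 mm wide; open, the fingers measure 114 mm over their backs; the gripper's body (76 mm by 85 mm) begins 54 mm behind the grasp point. The pads swing forward as they close: fully open they stand 13 mm farther back than shut.
Start: joints at [-0.108, 0.477, 0.022, 1.555, -0.011, 1.109, -0.083], TCP at [0.675, 0, 0.231] pointing down, gripper open.
Joint ranges: [-2.96, 2.96], [-0.34, 2.1], [-1.41, 1.46], [0.24, 2.44], [-1.37, 4.51], [0.17, 1.92], [-2.96, 2.96]. Speed limits (rad/s): [2.39, 2.39, 3.14, 3.14, 3.14, 3.14, 3.14].

### API

Orientations are given as a rotation vector (axis times angle).
In Python, from bench import r gives the robot as it stands.
- The arm moves only by the tool step_arm, never from a script. Its argument "moves" is a list of rows, each a list of 7 numbers: the shift along the tool's x, y, z in mm, then the turn, a rotation vector about the tool's x, y, z in rad, then the finger opening in mm, from 0 to 85.4. A call has 1 to 8 rows; each row is the pose to reach, as a shift and turn from the pose commanded when the call began, along the tool's axes at that moment; what a row does not reach only later rows make up. A row lasts 1/10 s, in which the tool goes at most 50 mm and 8.59 degrees, less where a joint would pass 70% of its speed; a pose out of reach is approached as far as the arm can. A call with a gripper value outside its range is refused whole. The fingers move at their own pace and stop on an object; "grip_force" is the grip in N (left out, the last holds). Time passes only in rows, so rows that repeat a pose let the fingers close. It gives the time, the measured TCP pose, the force, the opening and the grip force at its end, in the units of the state.
- r.get_obs(): the state, without advancing time (a new reading comes with each control period).
- r.grab_frame(name): name is "scene" or "side" or "wrist"; returns a dict with "image" (384x512x3 uint8, red, green, blue), "depth" (384x512 float32, m along the optical axis (not along the pixel's ray), 0 where there is no reading), "mtx" (3x3 intrinsics, pixels), "rvec" (rotation vector, rad) and "tvec" (3), from world to camera coordinates, as OpenCV has them. Camera axes: x right, y down, z forward; pixel columns grow to the right and rows downward; lengths in m; the calibration is good to about 2 mm. A picture is of the moment at which its call begins.
- r.hand_in(): hands the job in; it is judged then, once.
The state is a dict: "clock": time; "joints": joint angles; "qvel": joint speeds; "tau": joint torques, N m; "tcp_pos": TCP position; "orientation": TCP orientation; "contact_force": force on the tool from outside, world axes, zero at the start; "moment": the same for the moment, N m; "grip_width": finger opening in m; "gripper_force": force on a finger pad.
Only numpy, scipy, OpenCV 4.12 (cv2) and the standard library are available. Lean on these libraries where they do the work, as an engineer would, in place of code of your own. Each camera call takes 0.05 s, during which the arm holds its last target. There are 200 camera calls.

### The job

Take the orange vial from the rack, lay it gently (do not drop it) in the middle of the raised roller cradle of the inspection stand, lengthwise on its rollers, and let go of it. Then pick up the loupe by its handle and hold it level and still, its lens centred over the middle of the vial and at the same height as the red pointer on the stand's post. Finish while still holding it there, the loupe touching nothing but the gripper; leave the red pointer, the other vials and the glass jar as they are.

Things in the scene. Friction and masses are not known exactly. Their poses are not given: they have to be found in the camera images.
- vial_center (a point): Centre of the orange vial to be inspected, on its axis: sealed cylinder, 28 mm in diameter, 86 mm long, orange with a black cap (18 mm long, same diameter) at its +x end; its x runs along the axis (it may be rolled about x). Starts lying in either lane of the rack, axis 36 mm above the table. About 50 g, loose.
- vial: The same orange vial; origin on its side wall, 14 mm from its axis at mid-length; x along its axis towards the cap.
- rack: White fixed rack, left or right of the stand: base 80 x 125 x 6 mm, two lanes along its x at y = -37.5 and +37.5 mm, each with four small rollers; the orange vial lies in one, the blue in the other. A lane is 25 mm wide, narrower than a vial, so fingers can close on a vial's middle across it (along y). Origin: centre of the underside, z up.
- stand: Fixed stand: black base 175 x 80 x 8 mm, thin neck with a cradle of four rubber rollers (at x = -25 and 25 mm, 25 mm wide over all in y, so fingers can straddle them), steel post 10 mm thick, 200 tall at x = 105 mm, y = 0. Origin: on the table under the cradle's middle; x along the cradle to the post, z up. A seated vial lies along x (cap either way), axis 75 mm above the table.
- mark (a point): Tip of the red pointer: a collar (22 mm in diameter) on the stand's post with a small flat arm pointing back to the cradle. The point is at mid-thickness of the arm's tip, 75 mm from the cradle's middle towards the post. Its height, 135 to 175 mm above the table, differs from start to start and marks where the middle of the lens must be. It slides stiffly: do not push it.
- loupe_lens (a point): Centre of the loupe's lens (mid-thickness): a round aluminium ring, 66 mm outside diameter, 12 mm thick, with a glass lens. The point's z axis is the lens axis (up when level); its x points away from the handle. Starts 50 mm above the table.
- loupe_grip (a point): Where to hold the loupe: a point in its straight black handle (16 mm wide, 16 mm high, 105 mm long, from 57 mm behind to 48 mm ahead of the point). The lens centre is 78 mm away along +x at the same height. Starts 50 mm above the table, handle level. About 110 g, balances 15 to 30 mm from this point towards the lens. Loose.
- loupe: The same loupe; origin 8 mm below the grip point, same axes.
- rest: Fixed plywood rest of the loupe, left or right of the stand: base 130 x 70 x 8 mm, two forked uprights (10 mm thick, 34 wide, tops 48 mm high) at x = -45 and +34 mm; the handle lies in their 6 mm deep notches, underside 42 mm above the table, free between them. The loupe lifts straight up. Origin: on the table about under the grip point; x towards the lens.
- vial_blue_center (a point): Centre of the blue vial (same size) in the rack's other lane: leave it alone.
- vial_pink_center (a point): Centre of the pink vial (same size), standing upright on the table: leave it alone.
- vial_green_center (a point): Centre of the green vial (same size), standing upright on the table: leave it alone.
- jar: Open glass jar, 116 mm in diameter, 110 mm tall, standing on the table; origin at the centre of its underside: leave it alone.
Mind the look-alikes: they are no part of the job. Of the things like the vial, leave any that is yellow; of the rest the larger one is meant.

How it is judged:
On the way, in this order (a step that is already met when the one before it is completed fails the run):
1. the orange vial lies in the middle of the raised cradle, released and at rest (x of vial_center in the frame of stand between -0.02 and 0.02 m and y of vial_center in the frame of stand between -0.006 and 0.006 m and z of vial_center in the frame of stand between 0.07 and 0.08 m and angle between the x axis of vial_center and the x axis of stand, either way round below 0.12 rad and linear speed of vial below 0.03 m/s and contact force between the fingers and vial below 0.05 N), for 0.3 s.
2. the loupe is lifted off its rest in the gripper (height (world z) of loupe_lens above 0.08 m and contact force between the fingers and loupe above 0.5 N and contact force between loupe and rest below 0.05 N), for 0.2 s.
At the end, for the whole second after the job is handed in: Vial released in the cradle (within 20 mm lengthwise, 6 sideways, 5 in height, 0.12 rad). Loupe held by the gripper alone, still (under 20 mm/s, 0.2 rad/s), lens within 12 mm horizontally of the vial's centre, 8 mm of the pointer's height and 0.13 rad of level (all of step 1 and z of loupe_lens in the frame of mark between -0.008 and 0.008 m and horizontal distance between loupe_lens and vial_center below 0.012 m and angle between loupe_lens's own z axis and vertical below 0.13 rad and linear speed of loupe below 0.02 m/s and angular speed of loupe below 0.2 rad/s and contact force between the fingers and loupe above 1 N and contact force between loupe and stand below 0.05 N and contact force between loupe and vial below 0.05 N and contact force between loupe and rest below 0.05 N and contact force between loupe and rack below 0.05 N); the arm keeps its last pose, push and grip.
It fails at once if the orange vial is dropped (falls freely at over 0.6 m/s) (linear speed of vial above 0.6 m/s and contact force between the fingers and vial below 0.05 N).
It fails at once if the red pointer is shifted by over 6 mm (distance of mark from where it was at the start of the episode above 0.006 m).
It fails at once if another vial or the jar is disturbed (moved over 25 mm) (distance of any of vial_blue_center, vial_pink_center, vial_green_center, jar from where it was at the start of the episode above 0.025 m).
It also fails if it takes over 72 s, if anything falls off the work surface, if the arm or the gripper's body presses on something with over 40 N, if the wrist force passes 120 N, or if a joint passes its speed limit or range.

## Working session

There is one attempt and no reset: what is moved stays moved. The work goes in short steps, Python scripts to look and compute and a tool call to move; the robot and the scene stay as the last step left them, time stands still between calls to the robot, and variables do not carry over. Pictures are saved under pics/ and viewed, at most 10 in all, crops included, and the job is handed in when it is done.

Besides the shell and the picture viewer there is one more tool, called after ">>>" by a JSON object that holds its "op" and its "data". step_arm: Moves the arm, as the interface text tells. Its arguments: {"type":"object","properties":{"moves":{"type":"array","items":{"type":"array","items":{"type":"number"}}},"grip_force":{"type":"number"}},"required":["moves"]}

```bash
ls; mkdir -p pics
cat > h.py <<'E'
import numpy as np,cv2,pickle
from bench import r
def grab(n,save=None):
    f=r.grab_frame(n); pickle.dump(f,open(f'{n}.pkl','wb'))
    if save: cv2.imwrite(f'pics/{save}.png',f['image'][:,:,::-1])
    return f
def load(n): return pickle.load(open(f'{n}.pkl','rb'))
def cam(f):
    R=cv2.Rodrigues(np.array(f['rvec'],float))[0]; return R,np.array(f['tvec'],float).ravel()
def ray(f,u,v):
    R,t=cam(f); d=R.T@np.linalg.solve(np.array(f['mtx']),[u,v,1.]); return -R.T@t,d
def atz(f,u,v,z):
    o,d=ray(f,u,v); return o+d*(z-o[2])/d[2]
def dep(f,u,v):
    o,d=ray(f,u,v); return o+d*f['depth'][int(v),int(u)]
def cloud(f):
    R,t=cam(f);h,w=f['depth'].shape;u,v=np.meshgrid(np.arange(w),np.arange(h))
    d=np.linalg.solve(np.array(f['mtx']),np.stack([u.ravel(),v.ravel(),np.ones(h*w)]))*f['depth'].ravel()
    return ((R.T@(d-t[:,None])).T).reshape(h,w,3)
E
python3 - <<'E'
from h import *
a=grab('scene');b=grab('side')
cv2.imwrite('pics/a.png',cv2.resize(a['image'],(800,600))[:,:,::-1])
cv2.imwrite('pics/b.png',cv2.resize(b['image'],(800,600))[:,:,::-1])
print(r.get_obs())
for f in(a,b):print(cam(f)[0].T@-cam(f)[1],f['mtx'][0,0])
E
```

```text
pics
{'clock': 0.1, 'joints': array([-0.10811714,  0.47775283,  0.0223453 ,  1.55633837, -0.01150114,
        1.10932187, -0.08310214]), 'qvel': array([ 7.35628109e-04, -5.93323048e-04, -1.12371722e-03, -2.19605634e-03,
        1.37543999e-03,  1.08316818e-03, -6.92953881e-05]), 'tau': array([ 5.69385389e-03, -5.97765398e+01,  1.61440808e+00, -2.81952703e+01,
        1.29656185e-02,  5.02699884e-03, -1.13572563e-05]), 'tcp_pos': array([ 6.74463309e-01, -1.03847406e-06,  2.30405271e-01]), 'orientation': array([-2.22062360e+00, -2.22069536e+00,  2.01207591e-03]), 'contact_force': array([-0.39919508, -0.00684936, -0.5501341 ]), 'moment': array([ 0.09123607, -0.05265922, -0.04006415]), 'gripper_force': 0.0, 'grip_width': 0.085322663505158}
[ 1.23887422 -0.44914037  0.82015121] 460.13228169268746
[0.30289029 0.76020934 0.75206051] 453.5754580363202
```

View pics/a.png

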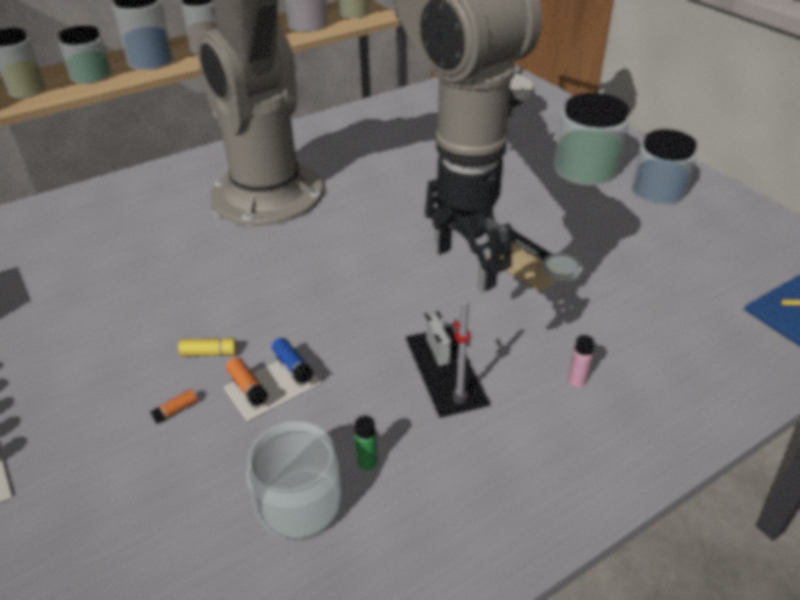

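View pics/b.png

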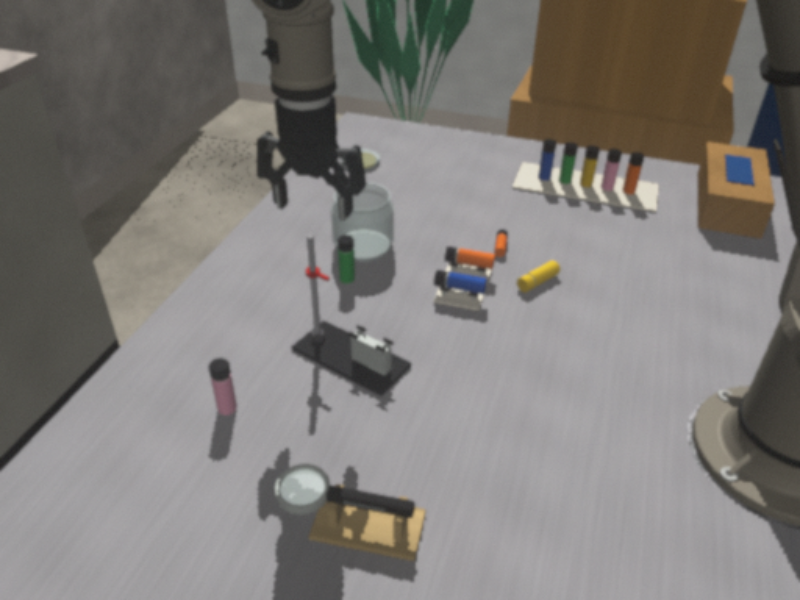

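The pictures show (800x600): the rack orange vial at scene (245,381) and side (470,258), with a smaller orange one and a yellow one on the table as decoys. The stand is at scene (445,370) and the pointer tip at side (328,277). The loupe's handle is at side (370,502) and its lens at (303,488).

```bash
cat > m.py <<'E'
from h import *
def comp(f,name,lo,hi,zr=(0.0,0.25),minpx=25):
    hsv=cv2.cvtColor(f['image'],cv2.COLOR_RGB2HSV);P=cloud(f)
    m=cv2.inRange(hsv,np.array(lo),np.array(hi))
    m[(P[...,2]<zr[0])|(P[...,2]>zr[1])|(f['depth']<=0)|(np.abs(P[...,0]-.65)>.35)|(np.abs(P[...,1])>.5)]=0
    n,l,s,c=cv2.connectedComponentsWithStats(m)
    for i in range(1,n):
        if s[i,4]<minpx: continue
        p=P[l==i];q=p[:,:2]-np.median(p[:,:2],0)
        a=cv2.minAreaRect(p[:,:2].astype(np.float32)*1000)
        print(name,'px',c[i].round(),s[i,4],'mean',p.mean(0).round(3),'z',np.percentile(p[:,2],[2,98]).round(3),'rect',np.round(a[0],1),np.round(a[1],1),round(a[2],1))
if __name__=='__main__':
  for n in('scene','side'):
    f=load(n);print(n)
    comp(f,'orange',(3,150,90),(16,255,255));comp(f,'blue',(108,130,50),(125,255,255))
    comp(f,'red',(0,150,90),(2,255,255),minpx=4);comp(f,'red2',(174,150,90),(180,255,255),minpx=4)
    comp(f,'green',(45,100,40),(75,255,255));comp(f,'pink',(160,50,90),(174,170,255))
    comp(f,'wood',(12,60,80),(24,200,255),minpx=60)
    comp(f,'black',(0,0,0),(180,255,45),zr=(0.004,0.1))
    comp(f,'white',(0,0,150),(180,60,255),zr=(0.003,0.1))
E
python3 m.py
```

```text
scene
orange px [154. 239.] 187 mean [ 0.494 -0.264  0.048] z [0.042 0.052] rect [ 493.6 -263.3] [58.3 24.3] 2.2
orange px [115. 258.] 154 mean [ 0.47  -0.356  0.018] z [0.01  0.023] rect [ 468.6 -355.6] [14.9 46.4] 8.3
blue px [183. 225.] 183 mean [ 0.492 -0.191  0.048] z [0.041 0.052] rect [ 490.1 -188.6] [62.3 25.2] 3.1
red px [295. 216.] 30 mean [ 0.688 -0.011  0.14 ] z [0.135 0.142] rect [687.  -11.2] [20.1 10.7] 33.1
green px [234. 289.] 217 mean [ 0.712 -0.18   0.038] z [0.008 0.068] rect [ 711.1 -179.1] [24.3  9.7] 65.5
pink px [371. 236.] 217 mean [0.756 0.162 0.037] z [0.003 0.066] rect [746.2 189.6] [22.3 72.1] 15.0
wood px [338. 172.] 416 mean [0.506 0.278 0.012] z [0.005 0.045] rect [501.6 279.7] [ 63.5 114. ] 87.3
wood px [134. 217.] 87 mean [ 0.376 -0.272  0.025] z [0.   0.03] rect [ 361.9 -274. ] [97.1 38.6] 58.2
wood px [134. 226.] 115 mean [ 0.392 -0.28   0.013] z [0.005 0.02 ] rect [ 391.4 -283.6] [86.  20.1] 69.1
wood px [153. 239.] 149 mean [ 0.494 -0.266  0.048] z [0.042 0.052] rect [ 493.8 -263.8] [56.7 20.5] 3.9
wood px [114. 257.] 94 mean [ 0.469 -0.356  0.01
[... 1959 characters left out ...]
 280 mean [ 0.38 -0.27  0.02] z [0.001 0.029] rect [ 378.3 -295. ] [124.5  47.3] 61.3
wood px [236. 339.] 1801 mean [0.486 0.298 0.011] z [0.005 0.047] rect [491.7 287.4] [129.   71.3] 6.3
black px [236. 241.] 152 mean [0.578 0.052 0.008] z [0.005 0.011] rect [578.4  52.2] [32.2 66. ] 75.7
black px [214. 317.] 53 mean [0.529 0.295 0.056] z [0.052 0.061] rect [528.2 293. ] [17.  11.7] 6.3
white px [236. 155.] 339 mean [ 0.683 -0.236  0.045] z [0.017 0.074] rect [ 681.8 -240.3] [73.9 21. ] 38.6
white px [236. 218.] 71 mean [0.587 0.023 0.054] z [0.023 0.058] rect [595.9   2.9] [34.9 87.7] 29.0
white px [193. 311.] 490 mean [0.572 0.293 0.052] z [0.049 0.054] rect [571.6 292.9] [50.3 51.2] 23.3
```

>>> {"op": "step_arm", "data": {"moves": [[-130,-90,0,0,0,0.6,85],[-262,-175,0,0,0,1.52,85],[-262,-175,0,0,0,1.52,85],[-262,-175,0,0,0,1.52,85],[-262,-175,0,0,0,1.52,85],[-262,-175,0,0,0,1.52,85],[-262,-175,0,0,0,1.52,85],[-262,-175,0,0,0,1.52,85]]}}

```text
clock: 0.9
tcp_pos: [0.4971, -0.2657, 0.2313]
orientation: [3.091, 0.559, -0.002]
contact_force: [0.5, 1.2, -0.2]
grip_width: 0.0846
gripper_force: 0.0
```

```bash
cat > go.py <<'E'
import sys;from h import *
from scipy.spatial.transform import Rotation as Ro
def go(p,yaw):
    "tool down, tool x along world yaw: print the shift/turn in tool axes"
    o=r.get_obs();R=Ro.from_rotvec(o['orientation'])
    T=Ro.from_euler('z',yaw)*Ro.from_euler('x',np.pi)
    print('tcp',o['tcp_pos'].round(4),'t',o['clock'],'shift',(R.inv().apply(np.array(p)-o['tcp_pos'])*1000).round(1),'turn',(R.inv()*T).as_rotvec().round(3),'grip',o['grip_width'],o['gripper_force'])
    print('F',o['contact_force'].round(2))
if __name__=='__main__':
    a=list(map(float,sys.argv[1:]));go(a[:3],a[3])
E
python3 go.py .502 -.262 .231 .05
```

```text
tcp [ 0.4971 -0.2657  0.2313] t 0.9 shift [ 5.8 -1.7  0.3] turn [0.001 0.001 0.308] grip 0.08462800168686666 0.0
F [ 0.52  1.15 -0.15]
```

>>> {"op": "step_arm", "data": {"moves": [[0,0,0,0,0,0.31,85],[0,0,0,0,0,0.31,85],[0,0,0,0,0,0.31,85],[0,0,0,0,0,0.31,85]]}}

```text
clock: 1.3
tcp_pos: [0.4999, -0.2617, 0.231]
orientation: [-3.14, -0.101, 0.001]
contact_force: [0.9, 0.8, 0.2]
grip_width: 0.085
gripper_force: 0.0
```

```bash
python3 - <<'E'
from h import *
from m import comp
f=grab('wrist');a=grab('side');s=grab('scene')
i=cv2.resize(f['image'],(640,480),interpolation=cv2.INTER_CUBIC)
cv2.imwrite('pics/c.png',i[:,:,::-1])
comp(f,'orange',(3,150,60),(16,255,255));comp(f,'black',(0,0,0),(180,255,45),zr=(.02,.06))
print(cam(f)[0].T@-cam(f)[1])
E
python3 go.py .502 -.262 .231 .05
```

```text
orange px [250. 173.] 1600 mean [ 0.492 -0.26   0.048] z [0.042 0.052] rect [ 491.  -260.2] [62.6 26.1] 1.9
orange px [335. 196.] 825 mean [ 0.466 -0.353  0.02 ] z [0.012 0.024] rect [ 464.5 -354.1] [18.6 49.8] 7.9
black px [174. 124.] 574 mean [ 0.534 -0.185  0.047] z [0.029 0.052] rect [ 531.8 -183.9] [21.2 25.7] 2.4
black px [251. 127.] 530 mean [ 0.536 -0.258  0.048] z [0.037 0.052] rect [ 535.7 -258.1] [17.2 25. ] 2.8
black px [368. 196.] 130 mean [ 0.468 -0.388  0.022] z [0.02  0.023] rect [ 467.8 -388.7] [13.6 12.7] 4.4
[ 0.57577018 -0.25607894  0.37443604]
tcp [ 0.5    -0.2619  0.2312] t 1.45 shift [2.  0.2 0.2] turn [-0.     0.     0.013] grip 0.0847774223809309 0.0
F [-0.21  1.16 -0.75]
```

View pics/c.png

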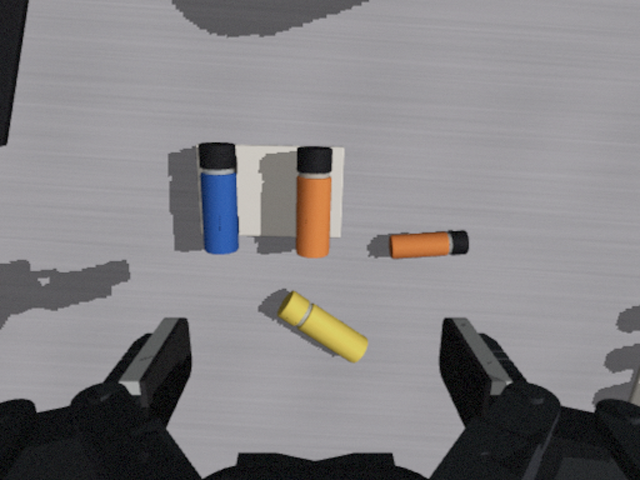

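The wrist view (640x480) shows the orange vial at (313,202) with its cap at the top, the blue one at (219,197), and the decoys clear of the fingers. The vial's centre comes out near (0.502, -0.2595).

>>> {"op": "step_arm", "data": {"moves": [[2,-2,50,0,0,0.01,50],[2,-2,100,0,0,0.01,50],[2,-2,140,0,0,0.01,50],[2,-2,160,0,0,0.01,50],[2,-2,160,0,0,0.01,50],[2,-2,160,0,0,0.01,50],[2,-2,160,0,0,0.01,50]]}}

```text
clock: 2.15
tcp_pos: [0.5031, -0.2605, 0.0729]
orientation: [3.14, 0.08, 0.004]
contact_force: [-1.0, -0.1, -0.2]
grip_width: 0.0498
gripper_force: 0.0
```

```bash
python3 go.py .502 -.2595 .018 .045
```

```text
tcp [ 0.5031 -0.2605  0.0729] t 2.15 shift [-1.2 -1.1 54.9] turn [ 0.001 -0.003  0.006] grip 0.04984405419409626 0.0
F [-1.01 -0.07 -0.18]
```

>>> {"op": "step_arm", "data": {"moves": [[-1,-1,20,0,0,0,50],[-1,-1,40,0,0,0,50],[-1,-1,54,0,0,0,50],[-1,-1,54,0,0,0,50],[-1,-1,54,0,0,0,50]]}}

```text
clock: 2.65
tcp_pos: [0.5013, -0.2593, 0.0181]
orientation: [3.14, 0.08, 0.001]
contact_force: [0.7, 0.7, 0.4]
grip_width: 0.05
gripper_force: 0.0
```

>>> {"op": "step_arm", "data": {"moves": [[0,0,0,0,0,0,40],[0,0,0,0,0,0,34],[0,0,0,0,0,0,30],[0,0,0,0,0,0,20],[0,0,0,0,0,0,20],[0,0,0,0,0,0,20]], "grip_force": 25}}

```text
clock: 3.25
tcp_pos: [0.5015, -0.2602, 0.0181]
orientation: [3.139, 0.078, 0.003]
contact_force: [-0.8, -3.1, 5.8]
grip_width: 0.0273
gripper_force: 25.7
```

```bash
python3 go.py .502 -.2595 .018 .045
```

```text
tcp [ 0.5015 -0.2602  0.0181] t 3.25 shift [ 0.5 -0.6  0.1] turn [ 0.002 -0.002  0.005] grip 0.02732276164447901 25.731365382671356
F [-0.85 -3.1   5.83]
```

>>> {"op": "step_arm", "data": {"moves": [[0,0,-15,0,0,0,20],[0,0,-50,0,0,0,20],[0,0,-100,0,0,0,20],[0,0,-150,0,0,0,20],[0,0,-200,0,0,0,20],[0,0,-220,0,0,0,20],[0,0,-220,0,0,0,20]]}}

```text
clock: 3.95
tcp_pos: [0.5023, -0.2592, 0.2415]
orientation: [3.139, 0.08, 0.01]
contact_force: [-0.4, 0.3, -0.6]
grip_width: 0.0273
gripper_force: 25.2
```

```bash
python3 go.py .56 .03 .235 -.288
```

```text
tcp [ 0.5023 -0.2592  0.2415] t 3.95 shift [  72.3 -285.9    6.6] turn [ 0.    -0.007  0.339] grip 0.027294660466557166 25.181790590286255
F [-0.38  0.27 -0.6 ]
```

>>> {"op": "step_arm", "data": {"moves": [[10,-40,5,0,0,0.05,20],[20,-80,5,0,0,0.1,20],[31,-125,5,0,0,0.15,20],[43,-170,5,0,0,0.2,20],[54,-215,5,0,0,0.25,20],[65,-260,5,0,0,0.3,20],[72,-286,5,0,-0.005,0.34,20],[72,-286,5,0,-0.005,0.34,20]]}}

```text
clock: 4.75
tcp_pos: [0.5574, 0.0365, 0.2307]
orientation: [-3.11, 0.441, 0.013]
contact_force: [-0.6, 0.1, -0.5]
grip_width: 0.0271
gripper_force: 25.2
```

>>> {"op": "step_arm", "data": {"moves": [[0,0,0,0,0,0,20],[0,0,0,0,0,0,20],[0,0,0,0,0,0,20]]}}

```text
clock: 5.05
tcp_pos: [0.5577, 0.0287, 0.232]
orientation: [3.108, -0.456, -0.009]
contact_force: [-0.3, -0.3, -0.1]
grip_width: 0.0273
gripper_force: 25.2
```

```bash
python3 - <<'E'
from h import *
from m import comp
f=grab('wrist');s=grab('side');c=grab('scene')
i=np.hstack([cv2.resize(f['image'],(448,336)),s['image'][110:278,140:316].repeat(2,0).repeat(2,1)])
cv2.imwrite('pics/d.png',i[:,:,::-1])
for n,g in(('w',f),('side',s),('scene',c)):
  print(n);comp(g,'red',(0,150,80),(3,255,255),minpx=4,zr=(.1,.2));comp(g,'red2',(174,150,80),(180,255,255),minpx=4,zr=(.1,.2));comp(g,'black',(0,0,0),(180,255,45),zr=(.002,.014),minpx=200)
  comp(g,'white',(0,0,120),(180,60,255),zr=(0.03,0.075))
E
python3 go.py .584 .025 .235 -.288
```

```text
w
red px [243.  17.] 516 mean [0.668 0.001 0.14 ] z [0.138 0.143] rect [666.    1.3] [17.7 24.2] 74.9
black px [223.  42.] 525 mean [0.674 0.023 0.009] z [0.007 0.011] rect [672.7  24.3] [18.6 49. ] 26.7
black px [223. 143.] 1428 mean [0.579 0.054 0.009] z [0.007 0.01 ] rect [579.7  53.4] [28.7 72.9] 73.4
black px [271. 157.] 319 mean [0.55  0.009 0.009] z [0.007 0.01 ] rect [552.2  10.5] [30.  34.1] 69.7
white px [28.  4.] 61 mean [0.74  0.163 0.063] z [0.055 0.066] rect [738.6 164.3] [ 3.3 14.7] 33.3
white px [47.  3.] 70 mean [0.745 0.158 0.039] z [0.03  0.051] rect [744.1 158.5] [2.4 8.8] 73.1
white px [246. 136.] 1009 mean [0.586 0.026 0.056] z [0.054 0.057] rect [585.3  26.2] [15.1 58.4] 73.2
white px [477. 136.] 64 mean [ 0.522 -0.183  0.048] z [0.045 0.05 ] rect [ 522.2 -184.4] [ 4.9 18.3] 4.4
white px [ 13. 228.] 1496 mean [0.565 0.279 0.053] z [0.047 0.058] rect [562.6 280. ] [30.8 64.6] 63.2
white px [ 37. 273.] 41 mean [0.51  0.282 0.05 ] z [0.047 0.053] rect [509.8 282.5] [14.3  2.7] 1.8
side
red px [197. 174.] 4 mean [0.688 0.002 0.14 ] z [0.139 0.141] rect [687.4   1.7
[... 707 characters left out ...]
.5  13.9] [ 76.6 175.8] 73.9
white px [359. 170.] 347 mean [0.572 0.291 0.053] z [0.047 0.059] rect [571.8 292.7] [62.4 70.5] 35.6
white px [280. 215.] 199 mean [0.59  0.021 0.049] z [0.031 0.058] rect [584.   23.5] [20.1 68.1] 74.3
white px [370. 230.] 74 mean [0.752 0.159 0.056] z [0.033 0.071] rect [753.5 160.2] [25.7 12.7] 30.5
white px [190. 288.] 484 mean [ 0.669 -0.258  0.053] z [0.031 0.074] rect [ 671.4 -257.8] [76.  17.7] 57.9
white px [190. 330.] 702 mean [ 0.757 -0.302  0.053] z [0.031 0.074] rect [ 744.9 -303.6] [108.5  40.7] 58.4
tcp [0.5581 0.0294 0.2323] t 5.2 shift [26.1 -3.2 -2.8] turn [ 0.001  0.005 -0.003] grip 0.027460804408944016 25.196603536605835
F [-0.04  0.43 -0.78]
```

View pics/d.png

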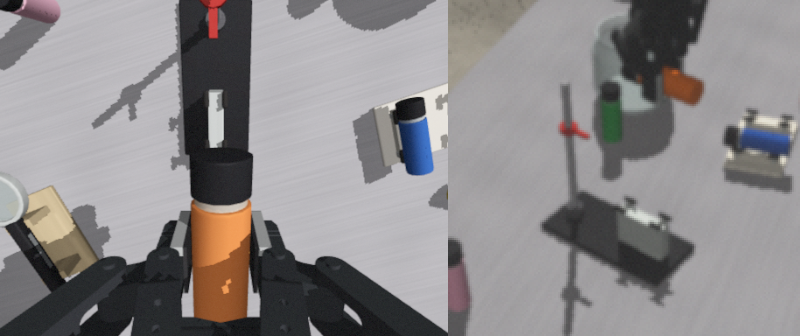

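The left wrist view has the vial held straight, cap towards the pointer at (213,30), with the cradle neck at (215,115) on the same line. The side crop agrees.

>>> {"op": "step_arm", "data": {"moves": [[27,-4,0,0,0.005,0,20],[27,-4,40,0,0.005,0,20],[27,-4,80,0,0.005,0,20],[27,-4,120,0,0.005,0,20],[27,-4,150,0,0.005,0,20],[27,-4,156,0,0.005,0,20],[27,-4,156,0,0.005,0,20],[27,-4,156,0,0.005,0,20]]}}

```text
clock: 6.0
tcp_pos: [0.5858, 0.0264, 0.0778]
orientation: [3.109, -0.453, 0.004]
contact_force: [-0.6, 0.0, -0.1]
grip_width: 0.0271
gripper_force: 25.2
```

```bash
python3 - <<'E'
from h import *
f=grab('wrist');s=grab('side');grab('scene')
P=cloud(f);h=cv2.cvtColor(f['image'],cv2.COLOR_RGB2HSV)
m=(h[...,0]>3)&(h[...,0]<16)&(h[...,1]>150)&(P[...,2]>.08)
p=P[m];print(p.mean(0),np.percentile(p[:,2],[5,95]))
d=np.array([.9598,-.2807]);q=p[:,:2]@d;
t=[p[(q>a)&(q<a+.01)] for a in np.arange(q.min(),q.max(),.01)]
for k in t:
  if len(k)>20: print((k[:,:2]@d).mean().round(4),np.percentile(k[:,2],95).round(4),(k[:,:2]@[.2807,.9598]).mean().round(4))
print('origin along/perp',np.array([.5855,.0255])@d,np.array([.5855,.0255])@[.2807,.9598])
cv2.imwrite('pics/e.png',np.hstack([cv2.resize(f['image'],(448,336)),s['image'][130:270,150:290].repeat(2,0).repeat(2,1)][0:1]+[np.pad(s['image'][130:270,150:290].repeat(2,0).repeat(2,1),((0,56),(0,0),(0,0)))])[:,:,::-1])
E
python3 go.py .5855 .0255 .060 -.286
```

```text
[0.58073782 0.02921354 0.10805465] [0.10223284 0.11058241]
0.5232 0.1104 0.1903
0.531 0.1106 0.1905
0.541 0.1105 0.1904
0.5511 0.1105 0.1904
0.5608 0.1106 0.1915
0.5715 0.1106 0.1929
0.6303 0.2214 0.1899
origin along/perp 0.55480505 0.18882475
tcp [0.5858 0.0267 0.078 ] t 6.15 shift [ 0.   1.2 18. ] turn [-0.001 -0.003 -0.003] grip 0.027033756843848927 25.202870965003967
F [-1.4   0.42 -0.54]
```

View pics/e.png

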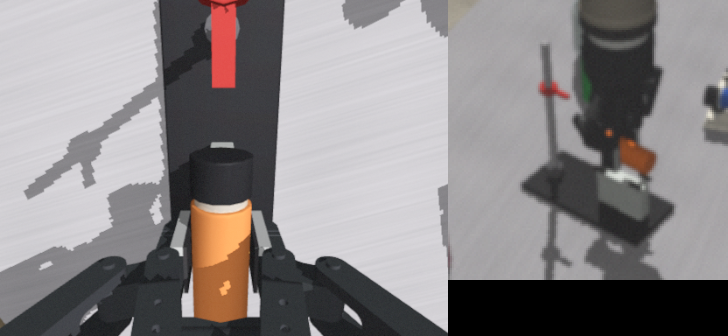

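The wrist view shows the vial aligned with the pointer (vial axis at column 221, pointer at 223). The side crop shows it level just above the rollers, so I lower it.

>>> {"op": "step_arm", "data": {"moves": [[0,1,6,0,0,0,20],[0,1,12,0,0,0,20],[0,1,16,0,0,0,20],[0,1,19,0,0,0,20],[0,1,20,0,0,0,20],[0,1,20,0,0,0,20]]}}

```text
clock: 6.75
tcp_pos: [0.584, 0.0259, 0.0571]
orientation: [3.109, -0.452, -0.001]
contact_force: [-5.0, 0.3, 12.9]
grip_width: 0.0271
gripper_force: 26.3
```

>>> {"op": "step_arm", "data": {"moves": [[0,0,0.5,0,0,0,20],[0,0,1,0,0,0,20],[0,0,1,0,0,0,20],[0,0,1,0,0,0,20]]}}

```text
clock: 7.15
tcp_pos: [0.5841, 0.026, 0.057]
orientation: [-3.109, 0.452, 0.001]
contact_force: [-7.5, 1.2, 20.9]
grip_width: 0.0274
gripper_force: 27.1
```

>>> {"op": "step_arm", "data": {"moves": [[0,0,-0.5,0,0,0,20],[0,0,-1.5,0,0,0,20],[0,0,-1.5,0,0,0,26],[0,0,-1.5,0,0,0,30],[0,0,-1.5,0,0,0,34],[0,0,-1.5,0,0,0,40],[0,0,-1.5,0,0,0,50],[0,0,-1.5,0,0,0,50]]}}

```text
clock: 7.95
tcp_pos: [0.5841, 0.0255, 0.0565]
orientation: [3.108, -0.453, -0.0]
contact_force: [0.1, 0.4, -0.4]
grip_width: 0.0501
gripper_force: 0.0
```

>>> {"op": "step_arm", "data": {"moves": [[0,0,-10,0,0,0,50],[0,0,-30,0,0,0,50],[0,0,-70,0,0,0,50],[0,0,-110,0,0,0,60],[0,0,-150,0,0,0,70],[0,0,-180,0,0,0,85],[0,0,-180,0,0,0,85],[0,0,-180,0,0,0,85]]}}

```text
clock: 8.75
tcp_pos: [0.5845, 0.0258, 0.2378]
orientation: [-3.109, 0.453, -0.003]
contact_force: [-0.8, 0.7, 0.1]
grip_width: 0.0852
gripper_force: 0.0
```

```bash
cat > v.py <<'E'
from h import *
def vial(f):
    P=cloud(f);h=cv2.cvtColor(f['image'],cv2.COLOR_RGB2HSV)
    near=(np.hypot(P[...,0]-.585,P[...,1]-.026)<.06)&(P[...,2]>.065)&(P[...,2]<.1)
    m=(h[...,0]>3)&(h[...,0]<16)&(h[...,1]>150)&near
    k=(h[...,2]<50)&near
    for n,x in(('orange',m),('cap',k)):
        p=P[x];
        if len(p)<10: continue
        a=cv2.minAreaRect(p[:,:2].astype(np.float32)*1000);print(n,len(p),'top',np.percentile(p[:,2],97).round(4),np.round(a[0],1),np.round(a[1],1),round(a[2],1))
if __name__=='__main__':
    for n in('wrist','side','scene'): print(n);vial(grab(n))
    f=load('wrist');s=load('side')
    cv2.imwrite('pics/f.png',np.hstack([f['image'],s['image'][:,100:360]])[:,:,::-1])
E
python3 v.py;python3 go.py .45 .25 .231 .09
```

```text
wrist
orange 1976 top 0.0904 [578.6  28.5] [26.8 71.3] 74.2
cap 719 top 0.0903 [611.7  18.5] [27.8 28.7] 73.6
side
orange 285 top 0.0904 [575.5  32.1] [26.7 63.9] 76.0
cap 25 top 0.0888 [618.  26.] [ 8.5 12. ] 69.9
scene
orange 162 top 0.0909 [575.4  24.2] [23.2 61.6] 76.5
cap 95 top 0.0903 [620.   13.1] [26.  16.6] 73.2
tcp [0.5833 0.0257 0.2356] t 8.9 shift [-191.7 -176.9    4.6] turn [ 0.001  0.002 -0.379] grip 0.08512250067974284 0.0
F [ 1.37 -0.67  0.4 ]
```

View pics/f.png

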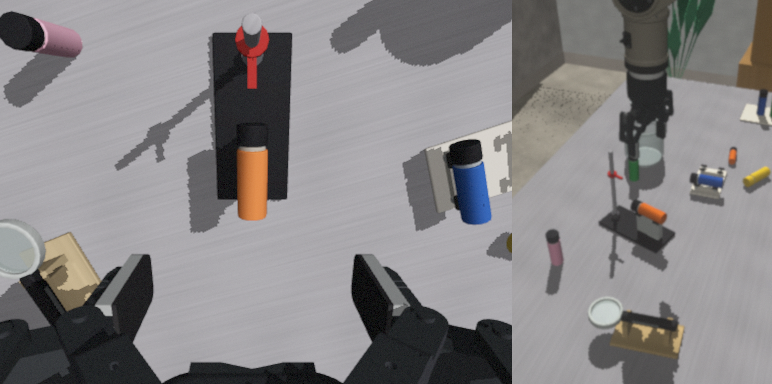

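The vial is seated on the stand with its top at 0.0904, pointing at the pointer (wrist image column 252). Its centre is near (0.585, 0.0266). Next, the loupe.

>>> {"op": "step_arm", "data": {"moves": [[-30,-38,0,0,0,-0.06,85],[-60,-76,0,0,0,-0.12,85],[-90,-115,0,0,0,-0.2,85],[-120,-153,0,0,0,-0.26,85],[-150,-192,0,0,0,-0.32,85],[-172,-220,0,0,0,-0.38,85],[-172,-220,0,0,0,-0.38,85],[-172,-220,0,0,0,-0.38,85]]}}

```text
clock: 9.7
tcp_pos: [0.4813, 0.2859, 0.2353]
orientation: [3.136, 0.145, -0.003]
contact_force: [1.4, -0.6, 1.0]
grip_width: 0.0851
gripper_force: 0.0
```

>>> {"op": "step_arm", "data": {"moves": [[0,0,0,0,0,0,85],[0,0,0,0,0,0,85],[0,0,0,0,0,0,85]]}}

```text
clock: 10.0
tcp_pos: [0.4827, 0.2844, 0.2364]
orientation: [3.137, 0.139, -0.0]
contact_force: [0.3, 0.4, -1.1]
grip_width: 0.0851
gripper_force: 0.0
```

```bash
cat > l.py <<'E'
from h import *
def part(P,m,n):
    p=P[m];a=cv2.minAreaRect(p[:,:2].astype(np.float32)*1000);print(n,len(p),'z',np.percentile(p[:,2],[3,50,97]).round(4),np.round(a[0],1),np.round(a[1],1),round(a[2],1))
f=grab('wrist');P=cloud(f);h=cv2.cvtColor(f['image'],cv2.COLOR_RGB2HSV)
reg=(abs(P[...,0]-.53)<.13)&(abs(P[...,1]-.287)<.06)
part(P,reg&(P[...,2]>.045)&(P[...,2]<.075)&(h[...,2]<50),'handle')
part(P,reg&(P[...,2]>.044)&(P[...,2]<.075)&(h[...,2]>100)&(P[...,0]>.53),'lens')
part(P,reg&(P[...,2]>.005)&(P[...,2]<.012)&(h[...,1]>60),'wood')
cv2.imwrite('pics/g.png',f['image'][:,:,::-1])
E
python3 l.py;python3 go.py .494 .286 .231 .09
```

```text
handle 1626 z [0.0571 0.0588 0.0602] [488.  287.9] [101.8  15.1] 5.9
lens 4551 z [0.0513 0.0534 0.0577] [566.4 296.4] [64.9 72.4] 89.7
wood 4236 z [0.0075 0.009  0.0104] [490.5 287.9] [127.5  68.7] 5.9
tcp [0.4826 0.2847 0.2364] t 10.05 shift [11.5 -0.3  5.4] turn [ 0.001  0.    -0.001] grip 0.08520512904830664 0.0
F [ 0.92 -0.7   0.24]
```

View pics/g.png

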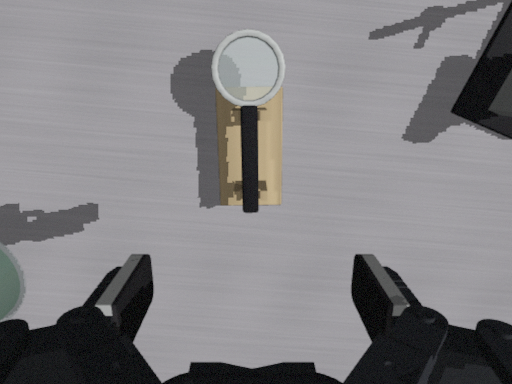

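The wrist view shows the loupe's handle as a straight bar from (250,108) to (250,212) with the lens at (248,69), and the gripper clear of it. The grip point is about (0.4925, 0.2884), yaw 0.103; I take it 5 mm towards the lens.

>>> {"op": "step_arm", "data": {"moves": [[15,-3,40,0,0,-0.014,60],[15,-3,80,0,0,-0.014,50],[15,-3,120,0,0,-0.014,50],[15,-3,145,0,0,-0.014,50],[15,-3,145,0,0,-0.014,50],[15,-3,145,0,0,-0.014,50],[15,-3,145,0,0,-0.014,50]]}}

```text
clock: 10.75
tcp_pos: [0.4981, 0.2905, 0.0933]
orientation: [-3.136, -0.164, -0.004]
contact_force: [-0.4, 0.5, 0.3]
grip_width: 0.05
gripper_force: 0.0
```

```bash
python3 go.py .4975 .289 .031 .103
```

```text
tcp [0.4981 0.2905 0.0933] t 10.75 shift [-0.9  1.5 62.3] turn [-0.001 -0.003  0.001] grip 0.04998416285257753 0.0
F [-0.44  0.53  0.35]
```

>>> {"op": "step_arm", "data": {"moves": [[-1,1,20,0,0,0,50],[-1,1,40,0,0,0,50],[-1,1,55,0,0,0,50],[-1,1,62,0,0,0,50],[-1,1,62,0,0,0,50],[-1,1,62,0,0,0,50]]}}

```text
clock: 11.35
tcp_pos: [0.4964, 0.2891, 0.0302]
orientation: [3.137, 0.164, 0.001]
contact_force: [0.8, 0.6, 0.8]
grip_width: 0.0502
gripper_force: 0.0
```

>>> {"op": "step_arm", "data": {"moves": [[0,0,0,0,0,0,36],[0,0,0,0,0,0,26],[0,0,0,0,0,0,19],[0,0,0,0,0,0,8],[0,0,0,0,0,0,8],[0,0,0,0,0,0,8],[0,0,0,0,0,0,8]], "grip_force": 60}}

```text
clock: 12.05
tcp_pos: [0.4961, 0.2889, 0.03]
orientation: [3.137, 0.164, 0.0]
contact_force: [-2.5, -0.8, 5.9]
grip_width: 0.015
gripper_force: 58.7
```

```bash
python3 go.py .4975 .289 .031 .103
```

```text
tcp [0.4961 0.2889 0.03  ] t 12.05 shift [ 1.4  0.  -1. ] turn [ 0.    -0.     0.002] grip 0.015046514762649702 58.74236762523651
F [-2.5  -0.82  5.92]
```

>>> {"op": "step_arm", "data": {"moves": [[0,0,-10,0,0,0,8],[0,0,-30,0,0,0,8],[0,0,-60,0,0,0,8],[0,0,-100,0,0,0,8],[0,0,-130,0,0,0,8],[0,0,-150,0,0,0,8],[0,0,-150,0,0,0,8],[0,0,-150,0,0,0,8]]}}

```text
clock: 12.85
tcp_pos: [0.4956, 0.2888, 0.1794]
orientation: [3.137, 0.165, -0.0]
contact_force: [0.4, 0.2, -1.8]
grip_width: 0.0154
gripper_force: 58.5
```

```bash
cat > lens.py <<'E'
from h import *
o=r.get_obs();tz=o['tcp_pos'][2]
for n in('wrist','side','scene'):
    f=grab(n);P=cloud(f);h=cv2.cvtColor(f['image'],cv2.COLOR_RGB2HSV)
    c=o['tcp_pos'];from scipy.spatial.transform import Rotation as Ro
    ax=Ro.from_rotvec(o['orientation']).apply([1,0,0]);L=c+.074*ax
    m=(np.hypot(P[...,0]-L[0],P[...,1]-L[1])<.05)&(abs(P[...,2]-tz-.019)<.03)&(h[...,1]<90)&(h[...,2]>70)
    p=P[m];
    if len(p)<30: print(n,'few');continue
    A=np.c_[p[:,:2]-p[:,:2].mean(0),np.ones(len(p))];k=np.linalg.lstsq(A,p[:,2],rcond=None)[0]
    (x,y),R=cv2.minEnclosingCircle(p[:,:2].astype(np.float32)*1000)
    print(n,len(p),'circle',round(x,1),round(y,1),round(R,1),'z mean',p[:,2].mean().round(4),'pct',np.percentile(p[:,2],[3,50,97]).round(4),'slope',k[:2].round(3),'expected',L.round(4))
E
python3 lens.py;python3 go.py .505 .11 .18 0
```

```text
wrist 30148 circle 560.1 295.8 40.8 z mean 0.2032 pct [0.201  0.2025 0.2068] slope [-0.015 -0.002] expected [0.5692 0.2965 0.1794]
side 1079 circle 562.3 296.7 41.1 z mean 0.201 pct [0.1945 0.2007 0.2055] slope [ 0.016 -0.03 ] expected [0.5692 0.2965 0.1794]
scene 415 circle 563.3 288.1 41.3 z mean 0.2009 pct [0.1941 0.201  0.2058] slope [-0.02  0.03] expected [0.5692 0.2965 0.1794]
tcp [0.495  0.2883 0.178 ] t 13.0 shift [ -8.7 178.4  -1.6] turn [0.002 0.002 0.105] grip 0.01488299706955759 58.52810740470886
F [ 0.25  0.45 -1.18]
```

>>> {"op": "step_arm", "data": {"moves": [[-1,20,0,0,0,0,8],[-2,50,0,0,0,0.02,8],[-4,85,0,0,0,0.04,8],[-6,125,0,0,0,0.06,8],[-8,165,0,0,0,0.08,8],[-9,205,0,0,0,0.1,8],[-11,240,0,0,0,0.105,8],[-12,262,0,0,0,0.105,8]]}}

```text
clock: 13.8
tcp_pos: [0.5105, 0.0236, 0.1787]
orientation: [3.139, -0.006, -0.003]
contact_force: [-0.5, 0.7, -1.4]
grip_width: 0.015
gripper_force: 58.6
```

>>> {"op": "step_arm", "data": {"moves": [[0,0,15,0,0,0,8],[0,0,30,0,0,0,8],[0,0,45,0,0,0,8],[0,0,55,0,0,0,8],[0,0,55,0,0,0,8],[0,0,55,0,0,0,8]]}}

```text
clock: 14.4
tcp_pos: [0.5113, 0.027, 0.1245]
orientation: [3.14, -0.0, -0.001]
contact_force: [-0.2, -0.3, -0.5]
grip_width: 0.015
gripper_force: 58.6
```

```bash
python3 go.py .511 .0266 .119 0
python3 - <<'E'
from h import *
from m import comp
s=grab('side');c=grab('scene');w=grab('wrist')
for n,g in(('w',w),('side',s),('scene',c)):
  print(n);comp(g,'red',(0,150,80),(3,255,255),minpx=4,zr=(.1,.2))
  P=cloud(g);h=cv2.cvtColor(g['image'],cv2.COLOR_RGB2HSV)
  m=(np.hypot(P[...,0]-.585,P[...,1]-.0266)<.036)&(P[...,2]>.12)&(P[...,2]<.165)&(h[...,1]<100)&(h[...,2]>60)
  p=P[m];print('lens',len(p),p.mean(0).round(4),np.percentile(p,[2,98],0).round(4))
a=cv2.resize(s['image'][130:260,150:290],(392,364),interpolation=cv2.INTER_CUBIC);b=cv2.resize(c['image'][150:280,220:360],(392,364),interpolation=cv2.INTER_CUBIC)
cv2.imwrite('pics/h.png',np.hstack([a,b])[:,:,::-1])
cv2.imwrite('pics/i.png',w['image'][:,:,::-1])
E
```

```text
tcp [0.5113 0.027  0.1245] t 14.4 shift [-0.3  0.4  5.5] turn [ 0.001  0.001 -0.   ] grip 0.015038134630471345 58.58915627002716
F [-0.18 -0.26 -0.49]
w
lens 30417 [0.5865 0.0278 0.1491] [[ 0.5582 -0.0012  0.1468]
 [ 0.6111  0.0568  0.1528]]
side
red px [204. 174.] 12 mean [ 0.674 -0.003  0.14 ] z [0.137 0.142] rect [672.   -0.8] [ 6.8 21. ] 54.4
lens 547 [0.5856 0.0297 0.1472] [[ 0.5539 -0.002   0.1402]
 [ 0.6158  0.059   0.1523]]
scene
red px [292. 207.] 7 mean [0.662 0.    0.139] z [0.137 0.141] rect [662.2   0.9] [3.8 9. ] 71.6
red px [295. 216.] 35 mean [ 0.687 -0.01   0.14 ] z [0.135 0.143] rect [686.5  -8.4] [19.5 13.5] 47.8
lens 521 [0.5882 0.0232 0.1482] [[ 0.5559 -0.0068  0.1412]
 [ 0.6186  0.0538  0.1534]]
```

View pics/h.png

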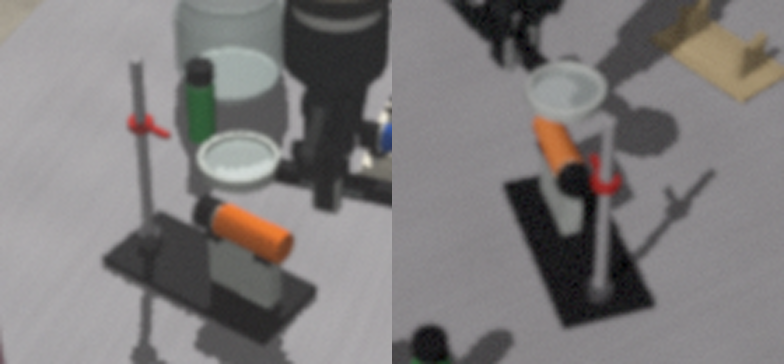

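View pics/i.png

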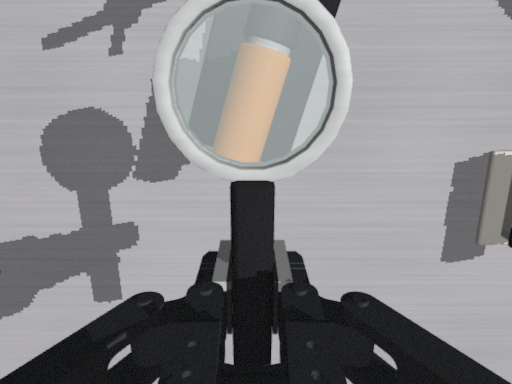

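Both views show the lens ring over the vial and clear of post and pointer. The pointer tip is at side crop (168,134) and scene crop (592,158), and the ring centre in the wrist view is (253,82). I triangulate the tip to settle the height.

Run:
```python
from h import *
s=load('side');c=load('scene');w=load('wrist')
o1,d1=ray(s,168/2.8+149.7,134/2.8+129.7);o2,d2=ray(c,200/2.8+219.7,158/2.8+149.7)
k=np.linalg.lstsq(np.c_[d1,-d2],o2-o1,rcond=None)[0];print(o1+k[0]*d1,o2+k[1]*d2)
print('lens',atz(w,253,82,.147))
# tip from side at expected xy
for t in [(.657,.005)]:
  o,d=o1,d1;kk=((np.array(t)-o[:2])@d[:2])/(d[:2]@d[:2]);print('tip by side',o+kk*d)
```

```text
[0.65711002 0.00188722 0.13823402] [0.65701311 0.00181414 0.13826838]
lens [0.58819062 0.02737607 0.147     ]
tip by side [0.65589673 0.00448465 0.14033652]
```

>>> {"op": "step_arm", "data": {"moves": [[0,0,3,0,0,0,8],[0,0,6,0,0,0,8],[0,0,6,0,0,0,8],[0,0,6,0,0,0,8],[0,0,6,0,0,0,8]]}}

```text
clock: 15.05
tcp_pos: [0.5114, 0.027, 0.1187]
orientation: [3.141, -0.0, -0.0]
contact_force: [-0.2, -0.4, -1.2]
grip_width: 0.0152
gripper_force: 58.6
```

```bash
python3 go.py .511 .0266 .119 0
```

```text
tcp [0.5114 0.027  0.1187] t 15.05 shift [-0.4  0.4 -0.3] turn [ 0.001  0.    -0.   ] grip 0.01515224154378372 58.5888808965683
F [-0.2  -0.43 -1.19]
```

```bash
python3 -c "
from bench import r
print(r.get_obs()['qvel'].round(4));print(r.hand_in())"
```

```text
[-0.0003 -0.0016  0.0002  0.0005 -0.0008 -0.0001 -0.0011]
the job is handed in; nothing more can be done
None
```

I handed the job in at about 15 s: the orange vial is released in the cradle, and the loupe is held level and still over it at about 0.139 m, against a pointer measured at 0.138–0.140 m; no verdict came back.

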